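# Refit the grind dial on the coffee grinder's flatted spindle and wind it to the stop

### The arm

A 7-joint arm with a two-finger parallel gripper is mounted at the origin on the work surface. World frame = base frame: x ahead of the robot, y to its left, z up, the work surface at z = 0. Lengths are in m, angles in rad, forces in N, time in s.
With the tool pointing down it reaches from about 0.4 to 0.9 m from the base axis. Payload 5.5 kg.
Tool frame: the origin (TCP) lies midway between the tips of the shut fingers; the grasp point (between the pads) lies 19 mm behind it; z points along the fingers, y is the direction in which the jaws open and shut (so a half turn about z gives the same grasp; the last joint's range is limited). The gripper opens to 85 mm and grips with 20 to 120 N. Pads are 22 mm wide; open, the fingers measure 114 mm over their backs; the gripper's body (76 mm by 85 mm) begins 54 mm behind the grasp point. The pads swing forward as they close: fully open they stand 13 mm farther back than shut.
Start: joints at [1.481, 0.501, -0.427, 1.55, 0.221, 1.138, -0.21], TCP at [0.225, -0.61, 0.231] pointing down, gripper open.
Joint ranges: [-2.88, 2.88], [-0.31, 2.03], [-1.54, 1.56], [0.2, 2.42], [-1.41, 4.55], [0.19, 2.02], [-2.57, 2.57]. Speed limits (rad/s): [2.57, 2.57, 3.14, 3.14, 3.14, 3.14, 3.14].

### API

Orientations are given as a 3x3 rotation matrix whose columns are the frame's x, y, z axes.
In Python, from rig import robot, imaging gives the robot as it stands.
- The arm moves only by the tool apply_moves, never from a script. Its argument "motion" is a list of rows, each an object with "rot": the turn, a rotation vector about the tool's x, y, z in degrees, a list of three; "offset": the shift along the tool's x, y, z in mm, a list of three; "hand": the opening, from 0 (shut) to 1 (fully open). In form: [{"rot": [rx, ry, rz], "offset": [x, y, z], "hand": hand}, ...]. A call has 1 to 12 rows; each row shifts and turns the pose as measured when the row begins, along the tool's axes as they then stand; what a row does not reach is not made up. A row lasts 1/12 s, in which the tool goes at most 41.7 mm and 7.16 degrees, less where a joint would pass 70% of its speed; a pose out of reach is approached as far as the arm can. A call is refused whole if a number of a shift passes 41.7 or a number of a turn 7.16, either way. A call with a gripper value outside its range is refused whole. The fingers move at their own pace and stop on an object; "grip_force" is the grip in N (left out, the last holds). Time passes only in rows, so rows that do not move let the fingers close. It gives the time, the measured TCP pose, the force and the opening at its end, in the units of the state.
- robot.get_state(): the state, without advancing time (a new reading comes with each control period).
- imaging.read_camera(name): name is "side" or "top"; returns a dict with "frame" (384x512x3 uint8, blue, green, red), "fx", "fy", "cx", "cy" (pixels), "extrinsics" (4x4, takes a point from world to camera coordinates). Camera axes: x right, y down, z forward; pixel columns grow to the right and rows downward; lengths in m; the calibration is good to about 2 mm. A picture is of the moment at which its call begins. There is no depth.
- robot.sign_off(): hands the job in, once; it reports no verdict.
The state is a dict: "time": time; "qpos": joint angles; "qd": joint speeds; "tau": joint torques, N m; "position": TCP position; "ee_rot": TCP orientation; "force": force on the tool from outside, world axes, zero at the start; "torque": the same for the moment, N m; "grip_width": finger opening in m.
Only numpy, scipy, OpenCV 4.12 (cv2) and the standard library are available. Lean on these libraries where they do the work, as an engineer would, in place of code of your own. Each camera call takes 0.05 s, during which the arm holds its last target. There are 200 camera calls.

### The job

Put the loose grind dial back on top of the coffee grinder: turn it until the slot underneath finds the flat-sided spindle, so that it drops fully home in its round well, then wind it clockwise (seen from above) to the stop, its bar grip in line with the stop marks on the collar, and let go. Be gentle: never press or strain the dial against the grinder with more than about 35 N, stop turning as soon as the stop is felt, and leave the other things on the bench where they are.

Things in the scene. Friction and masses are not known exactly. Their poses are not given: they have to be found in the camera images.
- dial_grip (a point): Grip of the loose grind dial, which stands upright on the bench: an upright black bar 48 mm long (x), 14 mm wide (y), 36 mm tall, on a round aluminium skirt 59 mm across and 22 mm tall (whole dial 58 mm tall, 0.10-0.18 kg). This point is in the bar on the dial's axis, 44 mm above the dial's underside, 22 mm above the skirt's top. z up the axis.
- dial: The same dial; origin at the centre of its underside, axes as dial_grip. A straight slot, 37 mm long, 12 mm wide and 10 mm deep, is cut across the underside, along the bar (x); a half turn makes no difference.
- grinder: The coffee grinder: fixed grey casing 190 mm (its x) by 130 mm (its y), flat top 190 mm above the bench, recess and spout at its front (-x). Origin on the bench, straight below the well's axis. On the top stands a steel collar, 80 mm across and 14 mm tall, around the round well.
- well (a point): Centre of the well's floor, level with the casing's top; axes as the grinder's. The well is 62 mm across and 14 mm deep below the collar's rim. The dial's skirt goes in and, fully home, rests on this floor.
- tang_top (a point): Centre of the top of the spindle's flat-sided end: a steel tang on the well's axis, 34 by 10 mm, 8 mm tall (top 2 mm stepped in 1 mm all round), 6 mm below the rim. Axes as the grinder's, NOT the tang's: its angle is not measured; it starts 20 to 72 degrees counterclockwise (from above) of the stop marks. A dial not lined up rides on it, 8 mm too high. Slot clearance 1 mm a side.
- stop_mark: Two small dark ribs either side of the well, fixed. Origin on the well's axis at the rim (204 mm up), x along the line through the marks (0.6 rad clockwise of the grinder's x): the bar's direction, within 4 degrees of play, at the hard clockwise stop. The spindle turns at 0.07 N m, not by light rubbing; 0.2 N m loads the tang with about 30 N. dial_grip is 30 mm above here when home, 38 riding on the tang.
- tamper: Coffee tamper: steel, round foot 58 mm across, waist and knob above, 90 mm tall; origin at the centre of its underside. Leave alone.
- dosing_cup: Plain open steel cup, 58 mm across, 55 mm tall; origin under its centre. Leave alone.
- cup_a: White ceramic mug, 76 mm across, 60 mm tall; origin under its centre. Leave alone.
- cup_b: Another white ceramic mug like cup_a. Leave alone.
- bean_jar: Amber glass jar with a steel lid, 84 mm across, 120 mm tall; origin under its centre. Leave alone.
- brush: Cleaning brush 160 mm long lying flat. Leave alone.
- spoon: Spoon 150 mm long lying flat. Leave alone.

How it is judged:
On the way, in this order (a step that is already met when the one before it is completed fails the run):
1. the dial is fully home over the spindle's flats (z of dial_grip in the frame of stop_mark below 0.0325 m and horizontal distance between dial_grip and stop_mark below 0.004 m and angle between dial_grip's own z axis and vertical below 0.08 rad), for 0.2 s.
2. the seated dial has been wound to the stop (all of step 1 and angle between the x axis of dial_grip and the x axis of stop_mark, either way round below 0.12 rad), for 0.2 s.
At the end, for the whole second after the job is handed in: The dial is upright and fully home in the well (grip point within 2.5 mm of its seated height, 4 mm of the axis, tilt under 0.08 rad), its bar within 0.12 rad (7 degrees) of the line through the stop marks, at rest and released (all of step 2 and linear speed of dial below 0.02 m/s); the robot touches nothing.
It fails at once if the dial is pressed or turned against the grinder with more than 40 N (contact force between dial and grinder above 40 N).
It fails at once if another thing on the bench is moved more than 40 mm (distance of any of tamper, dosing_cup, cup_a, cup_b, bean_jar, brush, spoon from where it was at the start of the episode above 0.04 m).
It also fails if it takes over 72 s, if anything falls off the work surface, if the arm or the gripper's body presses on something with over 40 N, if the wrist force passes 120 N, or if a joint passes its speed limit or range.

## Working session

There is one attempt and no reset: what is moved stays moved. The work goes in short steps, Python scripts to look and compute and a tool call to move; the robot and the scene stay as the last step left them, time stands still between calls to the robot, and variables do not carry over. Pictures are saved under pics/ and viewed, about 8 in all and at most 12, crops included, and the job is handed in when it is done.

Besides the shell and the picture viewer there is one more tool, called after ">>>" in YAML: its name, and indented under it one key for each argument. apply_moves: Moves the arm, as the interface text tells. Its arguments: {"type":"object","properties":{"motion":{"type":"array","items":{"type":"object","properties":{"rot":{"type":"array","items":{"type":"number"}},"offset":{"type":"array","items":{"type":"number"}},"hand":{"type":"number"}}}},"grip_force":{"type":"number"}},"required":["motion"]}

```bash
mkdir -p pics; cat > h.py <<'E'
import numpy as np, cv2
from rig import robot, imaging
def cam(n):
    c=imaging.read_camera(n); return c
def ray(c,u,v,z):
    E=np.array(c["extrinsics"]);R,t=E[:3,:3],E[:3,3]
    o=-R.T@t; d=R.T@np.array([(u-c["cx"])/c["fx"],(v-c["cy"])/c["fy"],1])
    return o+d*(z-o[2])/d[2]
def proj(c,p):
    E=np.array(c["extrinsics"]);q=E[:3,:3]@np.array(p)+E[:3,3]
    return np.array([c["fx"]*q[0]/q[2]+c["cx"],c["fy"]*q[1]/q[2]+c["cy"]])
E
python3 - <<'E'
from h import *
import pickle
s=robot.get_state();print(s)
d={}
for n in("side","top"):
    c=cam(n);d[n]=c;cv2.imwrite(f"pics/{n}0.png",c["frame"])
    E=np.array(c["extrinsics"]);print(n,c["fx"],c["cx"],c["cy"],-E[:3,:3].T@E[:3,3]);print(E[:3,:3])
pickle.dump(d,open("c0.pkl","wb"))
E
```

```text
{'time': 0.0, 'qpos': array([ 1.48121043,  0.50186148, -0.42675053,  1.55146158,  0.22079949,
        1.13830719, -0.21030236]), 'qd': array([-0.00081609,  0.00047339,  0.00167744, -0.00063056, -0.00030099,
        0.00107107,  0.00081293]), 'tau': array([ 5.50830791e-04, -5.69518197e+01, -5.81585750e+00, -2.80941814e+01,
        1.05985263e-02,  1.19501047e-02, -1.84740799e-05]), 'position': array([ 0.22427502, -0.60933167,  0.2302424 ]), 'ee_rot': array([[ 9.38407272e-01,  3.45530582e-01, -6.40042284e-04],
       [ 3.45531171e-01, -9.38405393e-01,  1.87834950e-03],
       [ 4.84080647e-05, -1.98381139e-03, -9.99998031e-01]]), 'force': array([-0.49298575,  0.2161257 ,  0.48609493]), 'torque': array([ 0.01668837,  0.01591767, -0.02052908]), 'grip_width': 0.08539878074162084}
side 423.3484675727142 254.04586443942833 198.10910857211923 [ 0.50474392 -0.96120695  0.73808266]
[[ 0.99845465 -0.05236707 -0.01860096]
 [-0.04326835 -0.5225053  -0.85153747]
 [ 0.03487342  0.85102638 -0.52396368]]
top 434.3143968388272 258.1476363987933 189.85194272636986 [0.37174632 0.02240268 1.44134773]
[[ 0.023738   -0.99958832  0.01611537]
 [-0.99007894 -0.02573918 -0.13813465]
 [ 0.13849258 -0.01267644 -0.99028234]]
```

View pics/top0.png

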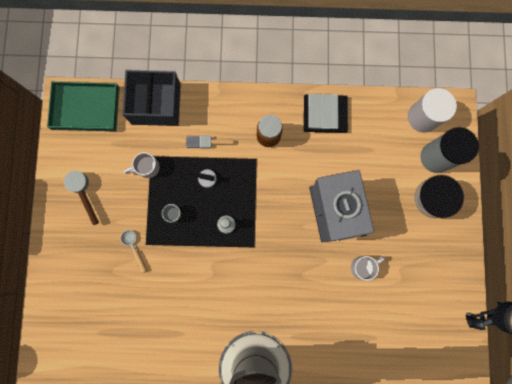

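View pics/side0.png

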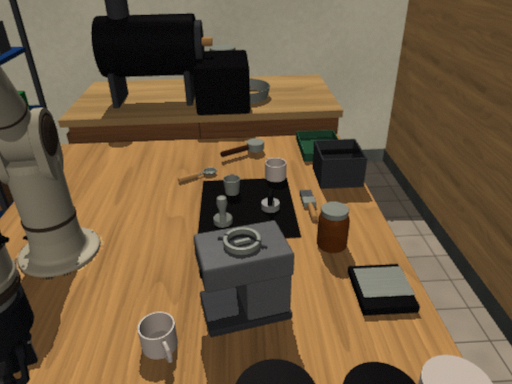

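The top view shows the dial at about (207,178), the tamper at (226,224), the dosing cup at (171,213) and the well at (347,205). In the side view the dial is at (270,205) and the well at (242,241). Next, enlarged crops of the dial and well.

```bash
cat > crop.py <<'E'
from h import *
def tile(c,u,v,w=40,h=30,k=10):
    f=c["frame"][v-h//2:v+h//2,u-w//2:u+w//2]
    g=cv2.resize(f,None,fx=k,fy=k,interpolation=cv2.INTER_CUBIC)
    for i in range(0,w,5):
        cv2.line(g,(int((i+.5)*k),0),(int((i+.5)*k),6 if i%10 else 14),(0,255,255),1)
        if i%10==0: cv2.putText(g,str(u-w//2+i),(int((i+.5)*k),26),0,.4,(0,255,255),1)
    for i in range(0,h,5):
        cv2.line(g,(0,int((i+.5)*k)),(6 if i%10 else 14,int((i+.5)*k)),(0,255,255),1)
        if i%10==0: cv2.putText(g,str(v-h//2+i),(16,int((i+.5)*k)+4),0,.4,(0,255,255),1)
    return g
E
python3 - <<'E'
from crop import *
import pickle
d=pickle.load(open("c0.pkl","rb"));t,s=d["top"],d["side"]
a=np.hstack([tile(t,207,178),tile(t,347,205,)]);b=np.hstack([tile(s,270,205),tile(s,243,241,50,30,8)[:,:400] if 0 else cv2.resize(tile(s,243,241,56,42,10),(400,300))])
cv2.imwrite("pics/c1.png",np.vstack([a,b]))
E
```

```text
(no output)
```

View pics/c1.png

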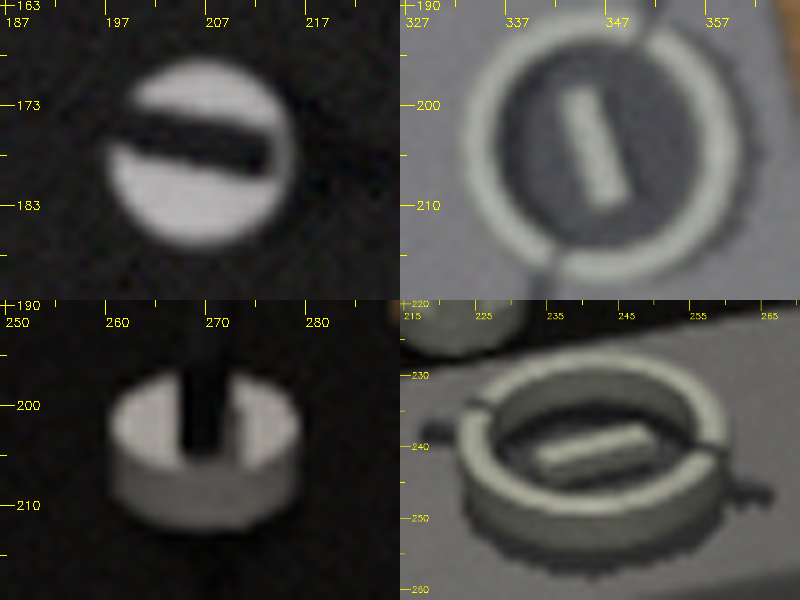

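```bash
python3 - <<'E'
from h import *
import pickle
d=pickle.load(open("c0.pkl","rb"));t,s=d["top"],d["side"]
T=lambda x,y,u0,v0,z,c=t:ray(c,u0+x/10-.5,v0+y/10-.5,z)
print("dial top",ray(t,206.6,177.7,.022),"side",ray(s,269.95,201.6,.022))
for nm,a,b,z in(("lo",(110,148),(262,178),.058),("up",(130,105),(278,128),.058)):
    p,q=T(*a,187,163,z),T(*b,187,163,z);v=q-p;print("bar",nm,p[:2],q[:2],np.degrees(np.arctan2(v[1],v[0])))
w=ray(t,346.7,204.05,.204);print("well top",w)
# side tile 4: scale 400/56=7.143, origin 215,220
S=lambda x,y,z:ray(s,215+(x-400)/7.143-.5,220+(y-300)/7.143-.5,z)
print("well side", S(593,433,.204)); 
for z,c in((.198,[(563,92),(590,85),(630,197),(600,210)]),):
    P=np.array([T(x-400,y,327,190,z)[:2] for x,y in c]);print("tang",P,P.mean(0));
    v=(P[2]+P[3]-P[0]-P[1]);print(np.degrees(np.arctan2(v[1],v[0])))
P=np.array([S(x,y,.198)[:2] for x,y in[(537,457),(644,424),(656,438),(548,470)]]);v=P[1]+P[2]-P[0]-P[3];print("tang side",P.mean(0),np.degrees(np.arctan2(v[1],v[0])))
a,b=T(248,30,327,190,.204),T(148,282,327,190,.204);v=b-a;print("marks top",a,b,(a+b)/2,np.degrees(np.arctan2(v[1],v[0])))
a,b=S(480,405,.204),S(712,448,.204);v=b-a;print("marks side",a,b,(a+b)/2,np.degrees(np.arctan2(v[1],v[0])))
# grinder x dir from casing top corners in top view
E
```

```text
dial top [0.60637344 0.17560979 0.022     ] side [0.60175004 0.17651965 0.022     ]
bar lo [0.60095375 0.20103388] [0.59245895 0.15177898] -99.78531315128807
bar up [0.61517915 0.19520108] [0.60892105 0.14725061] -97.43574560413462
well top [ 0.51022535 -0.24880453  0.204     ]
well side [ 0.50584146 -0.25086113  0.204     ]
tang [[ 0.52616576 -0.23887651]
 [ 0.52840639 -0.24671689]
 [ 0.49617422 -0.25814938]
 [ 0.49219477 -0.24945725]] [ 0.51073529 -0.24830001]
-161.6075133621976
tang side [ 0.50672518 -0.24982632] 22.543749391886024
marks top [ 0.54406521 -0.262266    0.204     ] [ 0.47057215 -0.2331338   0.204     ] [ 0.50731868 -0.2476999   0.204     ] 158.37692440056452
marks side [ 0.47274392 -0.23452748  0.204     ] [ 0.5401107  -0.26072447  0.204     ] [ 0.50642731 -0.24762597  0.204     ] -21.249617303707353
```

Bar angle is about 81.5°, tang about 20°, and stop marks about −21.4°, so roughly 41° of winding (inside the 20–72° range). The dial is near (0.604, 0.176) and the well near (0.508, −0.249). The two cameras disagree by about 4 mm in x, the same way for both, so I use the mean.

```bash
cat > d.py <<'E'
from h import *
from scipy.spatial.transform import Rotation as Ro
import sys
def delta(p,yaw):
    s=robot.get_state();R=s["ee_rot"];a=np.radians(yaw);x=np.array([np.cos(a),np.sin(a),0]);z=np.array([0,0,-1.])
    Rt=np.c_[x,np.cross(z,x),z]
    print("t",round(s["time"],2),"pos",s["position"].round(4),"yaw",np.degrees(np.arctan2(R[1,0],R[0,0])).round(2),"F",s["force"].round(1),"M",s["torque"].round(2),"w",s["grip_width"].round(4))
    print("offset mm",(R.T@(np.array(p)-s["position"])*1e3).round(1),"rot",np.degrees(Ro.from_matrix(R.T@Rt).as_rotvec()).round(2))
    print("offset in target axes",(Rt.T@(np.array(p)-s["position"])*1e3).round(1))
if __name__=="__main__": v=list(map(float,sys.argv[1:]));delta(v[:3],v[3])
E
```

>>> apply_moves:
  motion:
    - {"rot": [0,0,-7],"offset": [0,0,-30],"hand": 1}
    - {"rot": [0,0,-7],"offset": [0,0,-30],"hand": 1}
    - {"rot": [0,0,-7],"offset": [0,0,-30],"hand": 1}
    - {"rot": [0,0,-7],"offset": [0,0,0],"hand": 1}
    - {"rot": [0,0,-7],"offset": [0,0,0],"hand": 1}
    - {"rot": [0,0,-7],"offset": [0,0,0],"hand": 1}
    - {"rot": [0,0,-7],"offset": [0,0,0],"hand": 1}
    - {"rot": [0,0,-7],"offset": [0,0,0],"hand": 1}
    - {"rot": [0,0,-6],"offset": [0,0,0],"hand": 1}

```text
time: 0.85
position: [0.2229, -0.6066, 0.3191]
ee_rot: [[0.107, 0.994, -0.005], [0.994, -0.107, 0.012], [0.011, -0.006, -1.0]]
force: [1.2, 0.8, 0.6]
grip_width: 0.0852
```

```bash
python3 d.py .604 .176 .2 81.5
```

```text
Traceback (most recent call last):
  File "d.py", line 10, in <module>
    if __name__=="__main__": v=list(map(float,sys.argv[1:]));delta(v[:3],v[3])
                                                             ~~~~~^^^^^^^^^^^^
  File "d.py", line 7, in delta
    print("t",round(s["time"],2),"pos",s["position"].round(4),"yaw",np.degrees(np.arctan2(R[1,0],R[0,0])).round(2),"F",s["force"].round(1),"M",s["torque"].round(2),"w",s["grip_width"].round(4))
                                                                                                                                                                        ^^^^^^^^^^^^^^^^^^^^^
AttributeError: 'float' object has no attribute 'round'
```

>>> apply_moves:
  motion:
    - {"rot": [0,0,0],"offset": [37,13,0],"hand": 1}
    - {"rot": [0,0,0],"offset": [37,13,0],"hand": 1}
    - {"rot": [0,0,0],"offset": [37,13,0],"hand": 1}
    - {"rot": [0,0,0],"offset": [37,13,0],"hand": 1}
    - {"rot": [0,0,0],"offset": [37,13,0],"hand": 1}
    - {"rot": [0,0,0],"offset": [37,13,0],"hand": 1}
    - {"rot": [0,0,0],"offset": [37,13,0],"hand": 1}
    - {"rot": [0,0,0],"offset": [37,13,0],"hand": 1}
    - {"rot": [0,0,0],"offset": [37,13,0],"hand": 1}
    - {"rot": [0,0,0],"offset": [37,13,0],"hand": 1}
    - {"rot": [0,0,0],"offset": [37,13,0],"hand": 1}
    - {"rot": [0,0,0],"offset": [37,13,0],"hand": 1}

```text
time: 1.85
position: [0.4228, -0.1722, 0.3157]
ee_rot: [[0.123, 0.992, -0.012], [0.992, -0.123, 0.016], [0.015, -0.014, -1.0]]
force: [-0.1, -0.3, 0.6]
grip_width: 0.0853
```

```bash
sed -i 's/s\["grip_width"\].round(4)/round(s["grip_width"],4)/' d.py; python3 d.py .604 .176 .2 81.5
```

```text
t 1.85 pos [ 0.4228 -0.1722  0.3157] yaw 82.91 F [-0.1 -0.3  0.6] M [ 0.   -0.09 -0.02] w 0.0853
offset mm [366.2 138.5 119.2] rot [-0.83 -0.84  1.42]
offset in target axes [371.2 127.7 115.7]
```

>>> apply_moves:
  motion:
    - {"rot": [-0.8,-0.8,1.4],"offset": [37,14,0],"hand": 1}
    - {"rot": [0,0,0],"offset": [37,13.5,0],"hand": 1}
    - {"rot": [0,0,0],"offset": [37,13,0],"hand": 1}
    - {"rot": [0,0,0],"offset": [37,13,0],"hand": 1}
    - {"rot": [0,0,0],"offset": [37,13,10],"hand": 1}
    - {"rot": [0,0,0],"offset": [37,13,15],"hand": 1}
    - {"rot": [0,0,0],"offset": [37,13,15],"hand": 1}
    - {"rot": [0,0,0],"offset": [37,13,15],"hand": 1}
    - {"rot": [0,0,0],"offset": [37,13,15],"hand": 1}
    - {"rot": [0,0,0],"offset": [20,5,10],"hand": 1}
    - {"rot": [0,0,0],"offset": [0,0,0],"hand": 1}

```text
time: 2.77
position: [0.598, 0.1754, 0.2318]
ee_rot: [[0.146, 0.989, -0.001], [0.989, -0.146, -0.002], [-0.002, -0.001, -1.0]]
force: [-1.6, 1.0, -0.0]
grip_width: 0.0851
```

```bash
python3 d.py .604 .176 .12 81.5
```

```text
t 2.77 pos [0.598  0.1754 0.2318] yaw 81.61 F [-1.6  1.  -0. ] M [-0.    0.07  0.02] w 0.0851
offset mm [  1.8   5.9 111.8] rot [-0.04  0.13  0.11]
offset in target axes [  1.5   5.8 111.8]
```

>>> apply_moves:
  motion:
    - {"rot": [0,0,0],"offset": [1,6,35],"hand": 1}
    - {"rot": [0,0,0],"offset": [0.5,0,35],"hand": 1}
    - {"rot": [0,0,0],"offset": [0,0,35],"hand": 1}
    - {"rot": [0,0,0],"offset": [0,0,35],"hand": 1}
    - {"rot": [0,0,0],"offset": [0,0,10],"hand": 1}
    - {"rot": [0,0,0],"offset": [0,0,0],"hand": 1}

```text
time: 3.27
position: [0.6044, 0.1777, 0.0765]
ee_rot: [[0.142, 0.99, -0.001], [0.99, -0.142, -0.001], [-0.002, -0.001, -1.0]]
force: [-0.6, -0.2, 1.2]
grip_width: 0.0856
```

```bash
python3 d.py .604 .176 .028 81.5; python3 - <<'E'
from crop import *
import pickle
t,s=cam("top"),cam("side")
pickle.dump({"top":t,"side":s},open("c1.pkl","wb"))
cv2.imwrite("pics/g1.png",np.vstack([tile(t,207,178,60,40,10)[:300],cv2.resize(tile(s,270,195,80,40,10),(600,300))]))
E
```

```text
t 3.27 pos [0.6044 0.1777 0.0765] yaw 81.86 F [-0.6 -0.2  1.2] M [ 0.03 -0.02  0.01] w 0.0856
offset mm [-1.6 -0.1 48.5] rot [-0.04  0.09  0.36]
offset in target axes [-1.7 -0.2 48.5]
```

View pics/g1.png

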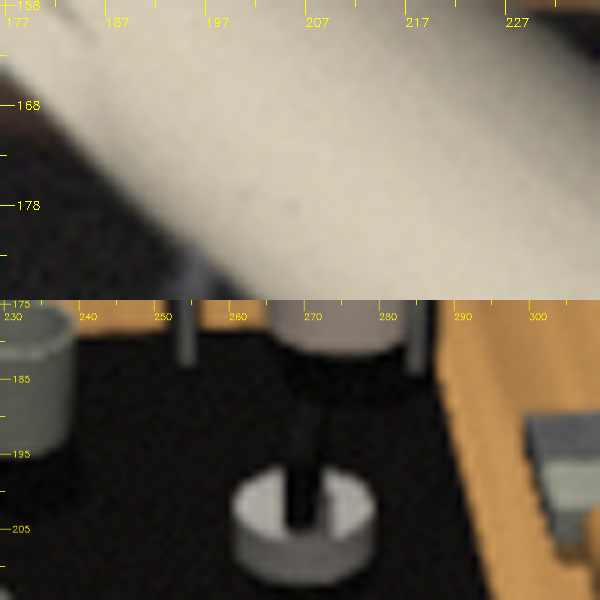

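Side view: the fingertips, at about (254,184) and (284,184), straddle the bar, which is at about 269. Descending and gripping.

>>> apply_moves:
  motion:
    - {"rot": [0,0,0.3],"offset": [-1.6,0,30],"hand": 1}
    - {"rot": [0,0,0],"offset": [0,0,15],"hand": 1}
    - {"rot": [0,0,0],"offset": [0,0,3],"hand": 0.6}
    - {"rot": [0,0,0],"offset": [0,0,0],"hand": 0.3}
    - {"rot": [0,0,0],"offset": [0,0,0],"hand": 0}
    - {"rot": [0,0,0],"offset": [0,0,0],"hand": 0}
    - {"rot": [0,0,0],"offset": [0,0,0],"hand": 0}
    - {"rot": [0,0,0],"offset": [0,0,0],"hand": 0}
    - {"rot": [0,0,0],"offset": [0,0,0],"hand": 0}
    - {"rot": [0,0,0],"offset": [0,0,0],"hand": 0}
  grip_force: 40

```text
time: 4.2
position: [0.6166, 0.1798, 0.0466]
ee_rot: [[0.15, 0.988, 0.025], [0.989, -0.15, 0.005], [0.009, 0.024, -1.0]]
force: [0.4, -0.2, -1.5]
grip_width: 0.0126
```

```bash
python3 d.py .604 .176 .028 81.5
```

```text
t 4.2 pos [0.6166 0.1798 0.0466] yaw 81.39 F [ 0.4 -0.2 -1.5] M [-0.02 -0.01 -0.02] w 0.0126
offset mm [ -5.8 -12.3  18.2] rot [ 1.35 -0.51 -0.12]
offset in target axes [ -5.6 -11.9  18.6]
```

The tool ended at z 0.047 rather than 0.028, and shifted 12 mm sideways. I need to look before going on.

```bash
python3 - <<'E'
from crop import *
s=cam("side")
cv2.imwrite("pics/g2.png",tile(s,272,192,60,50,10))
p=robot.get_state()["position"];print(proj(s,p))
E
```

```text
[274.5493752  194.25961038]
```

View pics/g2.png

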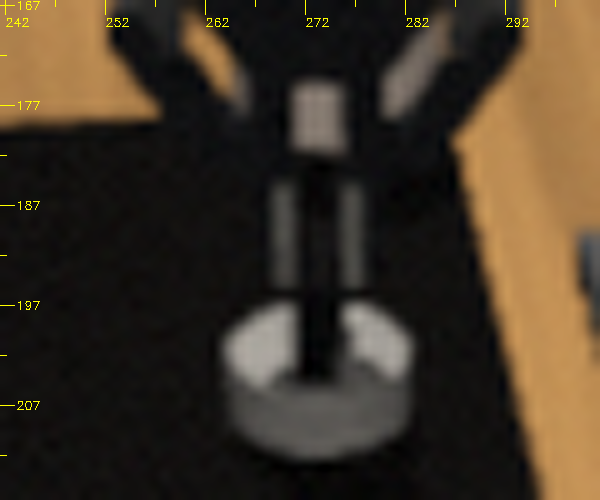

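```bash
python3 - <<'E'
from h import *
import pickle
s=pickle.load(open("c1.pkl","rb"))["side"]
for x,y,h in((.604,.176,0),(.6166,.18,0),(.6166,.18,.005),(.6166,.18,.01),(.6166,.18,.02)):
    print((x,y,h),"front-bottom",proj(s,[x,y-.0295,h]).round(1),"front-top",proj(s,[x,y-.0295,h+.022]).round(1),"L/R",proj(s,[x-.0295,y,h+.022]).round(1),proj(s,[x+.0295,y,h+.022]).round(1))
E
```

```text
(0.604, 0.176, 0) front-bottom [271.5 212.5] front-top [271.5 206.7] L/R [261.4 202.1] [279.9 201.3]
(0.6166, 0.18, 0) front-bottom [275.3 211.7] front-top [275.4 205.8] L/R [265.3 201.2] [283.7 200.4]
(0.6166, 0.18, 0.005) front-bottom [275.3 210.3] front-top [275.4 204.4] L/R [265.3 199.9] [283.7 199.1]
(0.6166, 0.18, 0.01) front-bottom [275.4 209. ] front-top [275.4 203.1] L/R [265.3 198.6] [283.8 197.7]
(0.6166, 0.18, 0.02) front-bottom [275.4 206.3] front-top [275.4 200.4] L/R [265.2 195.9] [283.8 195.1]
```

The dial still stands on the bench, slid about 11 mm in +x, and only the top 11 mm of the bar is pinched. I will open a little, level the tool and regrip lower.

>>> apply_moves:
  motion:
    - {"rot": [0,0,0],"offset": [0,0,0],"hand": 0.4}
    - {"rot": [0,0,0],"offset": [0,0,0],"hand": 0.4}
    - {"rot": [0,0,0],"offset": [0,0,0],"hand": 0.4}
    - {"rot": [1.3,-0.5,0],"offset": [-2,0,0],"hand": 0.4}

```text
time: 4.58
position: [0.6155, 0.1783, 0.0468]
ee_rot: [[0.149, 0.989, 0.001], [0.989, -0.149, -0.0], [0.0, 0.001, -1.0]]
force: [-0.8, 0.3, 0.6]
grip_width: 0.0345
```

```bash
python3 d.py .6166 .178 .028 81.5
```

```text
t 4.58 pos [0.6155 0.1783 0.0468] yaw 81.46 F [-0.8  0.3  0.6] M [-0.01  0.06  0.01] w 0.0345
offset mm [-0.1  1.1 18.8] rot [ 0.04 -0.01 -0.04]
offset in target axes [-0.1  1.1 18.8]
```

>>> apply_moves:
  motion:
    - {"rot": [0,0,0],"offset": [0,1,8],"hand": 0.4}
    - {"rot": [0,0,0],"offset": [0,0,6],"hand": 0.4}
    - {"rot": [0,0,0],"offset": [0,0,3],"hand": 0.4}
    - {"rot": [0,0,0],"offset": [0,0,0],"hand": 0.4}

```text
time: 4.92
position: [0.6174, 0.1778, 0.0277]
ee_rot: [[0.15, 0.989, 0.002], [0.989, -0.15, 0.0], [0.001, 0.002, -1.0]]
force: [-0.3, -0.2, 0.1]
grip_width: 0.0343
```

```bash
python3 d.py .6166 .178 .028 81.5
```

```text
t 4.92 pos [0.6174 0.1778 0.0277] yaw 81.39 F [-0.3 -0.2  0.1] M [ 0.02 -0.01  0.02] w 0.0343
offset mm [ 0.  -0.8 -0.3] rot [ 0.09 -0.03 -0.11]
offset in target axes [ 0.  -0.8 -0.3]
```

>>> apply_moves:
  motion:
    - {"rot": [0,0,0],"offset": [0,-0.5,-2],"hand": 0.35}
    - {"rot": [0,0,0],"offset": [0,0,0],"hand": 0.28}
    - {"rot": [0,0,0],"offset": [0,0,0],"hand": 0.22}
    - {"rot": [0,0,0],"offset": [0,0,0],"hand": 0.18}
    - {"rot": [0,0,0],"offset": [0,0,0],"hand": 0.14}
  grip_force: 25

```text
time: 5.33
position: [0.6158, 0.1782, 0.0292]
ee_rot: [[0.149, 0.989, 0.001], [0.989, -0.149, 0.0], [0.0, 0.001, -1.0]]
force: [0.4, 0.0, -1.2]
grip_width: 0.0141
```

```bash
python3 d.py .6166 .178 .03 81.5
```

```text
t 5.33 pos [0.6158 0.1782 0.0292] yaw 81.44 F [ 0.4  0.  -1.2] M [-0.03  0.09  0.  ] w 0.0141
offset mm [-0.1  0.8 -0.8] rot [ 0.04 -0.02 -0.06]
offset in target axes [-0.1  0.8 -0.8]
```

Gripped at a width of 14.1 mm with the pose steady. Firming up the grip and lifting.

>>> apply_moves:
  motion:
    - {"rot": [0,0,0],"offset": [0,0,0],"hand": 0}
    - {"rot": [0,0,0],"offset": [0,0,0],"hand": 0}
    - {"rot": [0,0,0],"offset": [0,0,-5],"hand": 0}
    - {"rot": [0,0,0],"offset": [0,0,-15],"hand": 0}
    - {"rot": [0,0,0],"offset": [0,0,-35],"hand": 0}
    - {"rot": [0,0,0],"offset": [0,0,-35],"hand": 0}
    - {"rot": [0,0,0],"offset": [0,0,-35],"hand": 0}
    - {"rot": [0,0,0],"offset": [0,0,-35],"hand": 0}
    - {"rot": [0,0,0],"offset": [0,0,-35],"hand": 0}
    - {"rot": [0,0,0],"offset": [0,0,-35],"hand": 0}
    - {"rot": [0,0,0],"offset": [0,0,-20],"hand": 0}
    - {"rot": [0,0,0],"offset": [0,0,0],"hand": 0}
  grip_force: 50

```text
time: 6.33
position: [0.6122, 0.1796, 0.2984]
ee_rot: [[0.144, 0.99, -0.002], [0.99, -0.144, 0.001], [0.0, -0.002, -1.0]]
force: [-0.1, 1.1, -0.2]
grip_width: 0.0131
```

```bash
python3 d.py .508 -.2495 .30 20
```

```text
t 6.33 pos [0.6122 0.1796 0.2984] yaw 81.73 F [-0.1  1.1 -0.2] M [ 0.06 -0.06  0.02] w 0.0131
offset mm [-439.6  -41.4   -1.6] rot [-1.200e-01  4.000e-02  6.173e+01]
offset in target axes [-244.7  367.6   -1.6]
```

>>> apply_moves:
  motion:
    - {"rot": [0,0,0],"offset": [-15,-1.5,0],"hand": 0}
    - {"rot": [0,0,0],"offset": [-30,-3,0],"hand": 0}
    - {"rot": [0,0,0],"offset": [-37,-3.5,0],"hand": 0}
    - {"rot": [0,0,0],"offset": [-37,-3.5,0],"hand": 0}
    - {"rot": [0,0,0],"offset": [-37,-3.5,0],"hand": 0}
    - {"rot": [0,0,0],"offset": [-37,-3.5,0],"hand": 0}
    - {"rot": [0,0,0],"offset": [-37,-3.5,0],"hand": 0}
    - {"rot": [0,0,0],"offset": [-37,-3.5,0],"hand": 0}
    - {"rot": [0,0,0],"offset": [-37,-3.5,0],"hand": 0}
    - {"rot": [0,0,0],"offset": [-37,-3.5,0],"hand": 0}
    - {"rot": [0,0,0],"offset": [-37,-3.5,0],"hand": 0}
    - {"rot": [0,0,0],"offset": [-30,-3,0],"hand": 0}

```text
time: 7.33
position: [0.509, -0.2203, 0.3001]
ee_rot: [[0.117, 0.993, 0.001], [0.993, -0.117, 0.005], [0.005, 0.001, -1.0]]
force: [1.4, -0.9, -1.4]
grip_width: 0.013
```

>>> apply_moves:
  motion:
    - {"rot": [0,0,6],"offset": [-15,0,0],"hand": 0}
    - {"rot": [0,0,7],"offset": [0,0,0],"hand": 0}
    - {"rot": [0,0,7],"offset": [0,0,0],"hand": 0}
    - {"rot": [0,0,7],"offset": [0,0,0],"hand": 0}
    - {"rot": [0,0,7],"offset": [0,0,0],"hand": 0}
    - {"rot": [0,0,7],"offset": [0,0,0],"hand": 0}
    - {"rot": [0,0,7],"offset": [0,0,0],"hand": 0}
    - {"rot": [0,0,7],"offset": [0,0,0],"hand": 0}
    - {"rot": [0,0,5],"offset": [0,0,0],"hand": 0}
    - {"rot": [0,0,0],"offset": [0,0,0],"hand": 0}

```text
time: 8.17
position: [0.4958, -0.2464, 0.296]
ee_rot: [[0.932, 0.363, -0.01], [0.363, -0.932, 0.005], [-0.007, -0.009, -1.0]]
force: [0.8, -0.1, -2.0]
grip_width: 0.013
```

```bash
python3 d.py .508 -.2495 .25 20
```

```text
t 8.17 pos [ 0.4958 -0.2464  0.296 ] yaw 21.31 F [ 0.8 -0.1 -2. ] M [-0.02 -0.03 -0.03] w 0.013
offset mm [10.6  7.7 45.8] rot [-0.49  0.42  1.31]
offset in target axes [10.4  7.1 46. ]
```

>>> apply_moves:
  motion:
    - {"rot": [-0.5,0.4,1.2],"offset": [10.5,7.5,20],"hand": 0}
    - {"rot": [0,0,0],"offset": [0,0,20],"hand": 0}
    - {"rot": [0,0,0],"offset": [0,0,5],"hand": 0}
    - {"rot": [0,0,0],"offset": [0,0,0],"hand": 0}

```text
time: 8.5
position: [0.5081, -0.2484, 0.2506]
ee_rot: [[0.935, 0.354, 0.001], [0.354, -0.935, -0.002], [0.0, 0.002, -1.0]]
force: [0.5, -0.5, -0.8]
grip_width: 0.013
```

```bash
python3 d.py .508 -.2495 .25 20; python3 - <<'E'
from crop import *
import pickle
t,s=cam("top"),cam("side")
pickle.dump({"top":t,"side":s,"st":robot.get_state()},open("c2.pkl","wb"))
cv2.imwrite("pics/p1.png",np.hstack([tile(s,243,230,50,60,10)[:600],cv2.resize(tile(t,347,204,50,100,6),(300,600))]))
E
```

```text
t 8.5 pos [ 0.5081 -0.2484  0.2506] yaw 20.74 F [ 0.5 -0.5 -0.8] M [0.03 0.   0.01] w 0.013
offset mm [-0.5  1.   0.6] rot [ 0.13 -0.    0.74]
offset in target axes [-0.5  1.   0.6]
```

View pics/p1.png

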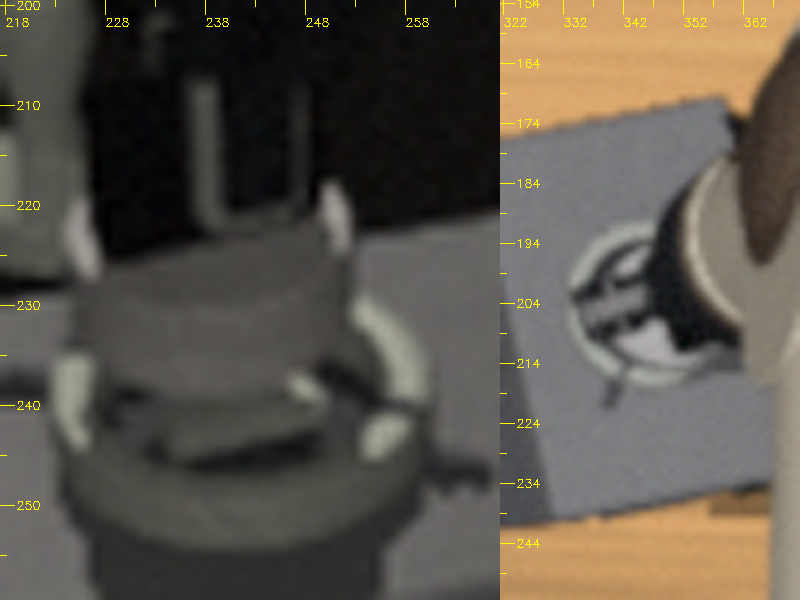

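```bash
python3 - <<'E'
from h import *
import pickle
d=pickle.load(open("c2.pkl","rb"));s=d["side"];p=d["st"]["position"]
def sil(x,y,z0,z1,r):
    a=np.linspace(0,2*np.pi,400)
    P=np.array([proj(s,[x+r*np.cos(i),y+r*np.sin(i),z]) for z in(z0,z1) for i in a])
    return P[:,0].min(),P[:,0].max(),P[:400,1].max(),P[400:,1].min()
u=p[2]-.029
for x,y in((p[0],p[1]),(p[0]-.004,p[1]),(p[0],p[1]-.004)): print("dial at",x,y,np.round(sil(x,y,u,u+.022,.0295),1))
for x,y in((.508,-.2495),(.506,-.2495),(.508,-.2535)): print("collar",x,y,np.round(sil(x,y,.204,.204,.04),1))
E
```

```text
dial at 0.5085591961695666 -0.24866408680200214 [227.7 256.7 238.8 213.4]
dial at 0.5045591961695666 -0.24866408680200214 [225.7 254.8 238.9 213.5]
dial at 0.5085591961695666 -0.25266408680200214 [227.7 256.9 240.  214.5]
collar 0.508 -0.2495 [223.4 261.7 249.7 226.6]
collar 0.506 -0.2495 [222.4 260.7 249.7 226.6]
collar 0.508 -0.2535 [223.4 261.8 250.9 227.6]
```

```bash
python3 - <<'E'
from crop import *
import pickle
d=pickle.load(open("c2.pkl","rb"))
for k in("side","top"): d[k]["frame"]=(255*(d[k]["frame"]/255.)**.5).astype(np.uint8)
a=tile(d["side"],240,228,44,36,16)[:600,:500]
a=cv2.resize(tile(d["side"],240,230,42,50,12),(500,600))
b=tile(d["top"],343,204,30,60,10)
cv2.imwrite("pics/p2.png",np.hstack([a,b]))
E
```

```text
(no output)
```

View pics/p2.png

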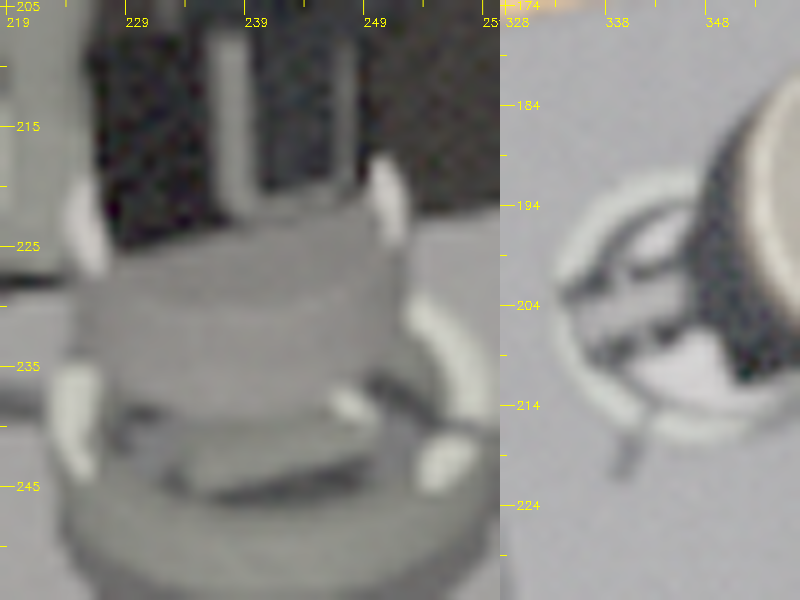

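```bash
cat > fit.py <<'E'
from h import *
from scipy.optimize import least_squares
def fit(s,t,S,T,p0,b=((-.0022,-.001),(.0022,.001)),r=.0295,zfix=None):
    """rim circle (x,y,z,tilt about wx, wy); S,T pixel points on rim in side/top; b = known xy bias of each camera"""
    a=np.linspace(0,2*np.pi,720)
    def rim(p):
        n=np.array([p[4],-p[3],1]);n/=np.linalg.norm(n)
        e=np.cross([0,1,0],n);e/=np.linalg.norm(e);f=np.cross(n,e)
        return p[:3]+r*(np.cos(a)[:,None]*e+np.sin(a)[:,None]*f)
    def pr(c,P):
        E=np.array(c["extrinsics"]);q=P@E[:3,:3].T+E[:3,3]
        return np.c_[c["fx"]*q[:,0]/q[:,2]+c["cx"],c["fy"]*q[:,1]/q[:,2]+c["cy"]]
    def res(p):
        P=rim(p);o=[]
        for c,X,bb in((s,S,b[0]),(t,T,b[1])):
            U=pr(c,P+np.r_[bb,0])
            for x in X: 
                k=np.argmin(((U-x)**2).sum(1));d=U[(k+1)%720]-U[k-1];n=np.array([-d[1],d[0]])/np.linalg.norm(d);o.append((x-U[k])@n)
        # priors: height +-2mm, tilts +-5 deg
        return np.r_[o,(p[2]-p0[2])/.002*.5,p[3]/.09*.3,p[4]/.09*.3]
    q=least_squares(res,np.r_[p0,0,0],x_scale=[.01,.01,.01,.1,.1],diff_step=1e-3)
    return q.x,q.fun
E
python3 - <<'E'
from fit import *
import pickle
d=pickle.load(open("c2.pkl","rb"));p=d["st"]["position"]
S=[(x/11.905+218.5,y/12+204.5) for x,y in((65,210),(85,275),(70,240),(85,180),(405,215),(385,155),(403,245))]
T=[(328+(x-500)/10-.5,174+y/10-.5) for x,y in((630,245),(650,225),(680,208),(640,375),(670,392),(700,403),(730,400))]
x,f=fit(d["side"],d["top"],S,T,[p[0],p[1],p[2]-.007])
print(x[:3].round(4),"tilt deg about x,y",np.degrees(x[3:]).round(2));print(f.round(2))
n=np.array([x[4],-x[3],1]);print("underside",(x[:3]-.022*n).round(4),"grip pt",(x[:3]+.022*n).round(4),"TCP",p)
E
```

```text
[ 0.5037 -0.2491  0.244 ] tilt deg about x,y [ 2.2  -0.72]
[ 0.42  0.42  0.08 -0.08 -0.63 -0.12  0.02  0.26  0.05 -0.07  0.27 -0.41
 -0.56 -1.14 -0.18  0.13 -0.04]
underside [ 0.504  -0.2482  0.222 ] grip pt [ 0.5035 -0.2499  0.266 ] TCP [ 0.5085592  -0.24866409  0.25169573]
```

Skirt rim fit: the dial axis sits about 4 mm in −x of the TCP (an off-centre grip along the bar), tilted by about 2°. The well is +3.7 mm in x from the dial, so I shift by that and lower gently.

>>> apply_moves:
  motion:
    - {"rot": [0,0,0],"offset": [3.7,1.2,0],"hand": 0}
    - {"rot": [0,0,0],"offset": [0,0,6],"hand": 0}
    - {"rot": [0,0,0],"offset": [0,0,5],"hand": 0}
    - {"rot": [0,0,0],"offset": [0,0,2],"hand": 0}
    - {"rot": [0,0,0],"offset": [0,0,0],"hand": 0}

```text
time: 9.02
position: [0.5145, -0.2494, 0.2411]
ee_rot: [[0.935, 0.354, 0.006], [0.354, -0.935, -0.006], [0.004, 0.008, -1.0]]
force: [0.2, -0.6, -0.7]
grip_width: 0.0128
```

```bash
python3 d.py .512 -.2495 .233 20.5; python3 - <<'E'
from crop import *
import pickle
t,s=cam("top"),cam("side")
pickle.dump({"top":t,"side":s,"st":robot.get_state()},open("c3.pkl","wb"))
for c in(s,t): c["frame"]=(255*(c["frame"]/255.)**.5).astype(np.uint8)
cv2.imwrite("pics/p3.png",np.hstack([cv2.resize(tile(s,240,232,42,50,12),(500,600)),tile(t,343,204,30,60,10)]))
E
```

```text
t 9.02 pos [ 0.5145 -0.2494  0.2411] yaw 20.76 F [ 0.2 -0.6 -0.7] M [ 0.06  0.04 -0.  ] w 0.0128
offset mm [-2.4 -0.8  8.1] rot [ 0.43 -0.24  0.26]
offset in target axes [-2.4 -0.8  8.1]
```

View pics/p3.png

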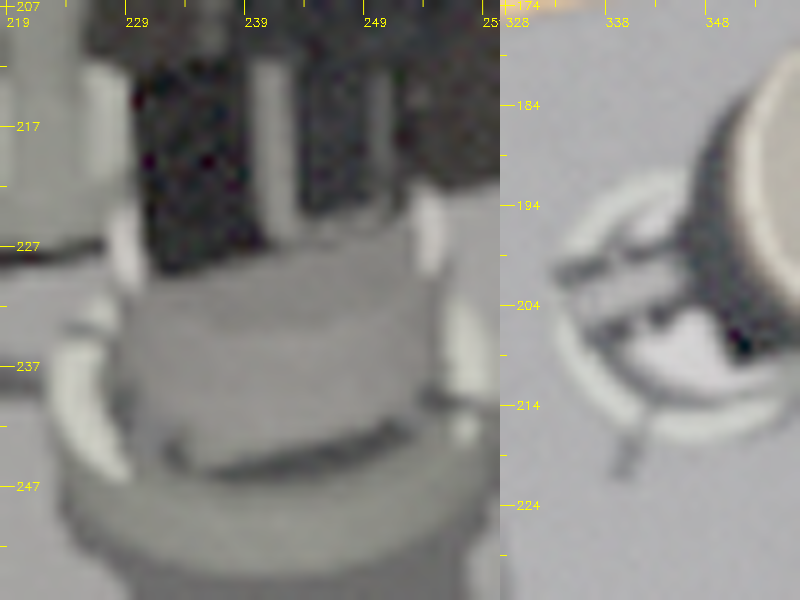

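```bash
python3 - <<'E'
from fit import *
import pickle
d=pickle.load(open("c3.pkl","rb"));p=d["st"]["position"]
S=[(x/11.905+218.5,y/12+206.5) for x,y in((108,230),(113,205),(130,288),(443,225),(430,185),(438,262))]
T=[(328+(x-500)/10-.5,174+y/10-.5) for x,y in((640,225),(660,208),(675,198),(630,355),(660,382),(700,395),(740,392))]
for TT in (T,[]):
    x,f=fit(d["side"],d["top"],S,TT,[p[0],p[1],p[2]-.007])
    print(x[:3].round(4),"tilt deg about x,y",np.degrees(x[3:]).round(2),f.round(2))
    n=np.array([x[4],-x[3],1]);print("underside",(x[:3]-.022*n).round(4),"TCP",p)
E
```

```text
[ 0.5088 -0.2501  0.2354] tilt deg about x,y [-2.32 -0.44] [-0.44  0.11 -0.36 -0.05  0.41  0.33 -0.47 -0.52 -0.35  0.43  0.38  0.1
 -0.2   0.24 -0.13 -0.03]
underside [ 0.509  -0.251   0.2134] TCP [ 0.51462846 -0.24939066  0.24141994]
[ 0.5095 -0.2477  0.2343] tilt deg about x,y [0.51 0.52] [-0.23  0.02 -0.03 -0.3   0.03  0.05 -0.04  0.03  0.03]
underside [ 0.5093 -0.2475  0.2123] TCP [ 0.51462846 -0.24939066  0.24141994]
```

>>> apply_moves:
  motion:
    - {"rot": [0.4,-0.2,0],"offset": [-0.8,-0.3,2],"hand": 0}
    - {"rot": [0,0,0],"offset": [0,0,2],"hand": 0}
    - {"rot": [0,0,0],"offset": [0,0,1.5],"hand": 0}
    - {"rot": [0,0,0],"offset": [0,0,1],"hand": 0}
    - {"rot": [0,0,0],"offset": [0,0,0],"hand": 0}

```text
time: 9.53
position: [0.5138, -0.2496, 0.2347]
ee_rot: [[0.935, 0.354, 0.001], [0.354, -0.935, -0.0], [0.001, 0.001, -1.0]]
force: [-0.2, 0.6, -1.8]
grip_width: 0.0133
```

```bash
python3 d.py .5135 -.2495 .226 20.5
```

```text
t 9.53 pos [ 0.5138 -0.2496  0.2347] yaw 20.75 F [-0.2  0.6 -1.8] M [0.02 0.07 0.02] w 0.0133
offset mm [-0.3 -0.2  8.7] rot [ 0.03 -0.04  0.24]
offset in target axes [-0.2 -0.2  8.7]
```

>>> apply_moves:
  motion:
    - {"rot": [0,0,0],"offset": [-0.3,0,1.2],"hand": 0}
    - {"rot": [0,0,0],"offset": [0,0,1.2],"hand": 0}
    - {"rot": [0,0,0],"offset": [0,0,1.2],"hand": 0}
    - {"rot": [0,0,0],"offset": [0,0,0],"hand": 0}

```text
time: 9.87
position: [0.5138, -0.2497, 0.2327]
ee_rot: [[0.935, 0.354, 0.001], [0.354, -0.935, -0.002], [0.0, 0.002, -1.0]]
force: [0.3, 0.0, 0.9]
grip_width: 0.0134
```

>>> apply_moves:
  motion:
    - {"rot": [0,0,0],"offset": [0,0,1.5],"hand": 0}
    - {"rot": [0,0,0],"offset": [0,0,1.5],"hand": 0}

```text
time: 10.03
position: [0.5142, -0.2496, 0.2321]
ee_rot: [[0.935, 0.354, 0.002], [0.354, -0.935, -0.003], [0.0, 0.004, -1.0]]
force: [-4.4, 2.2, 11.9]
grip_width: 0.0133
```

```bash
python3 d.py .5135 -.2495 .226 20.5
```

```text
t 10.03 pos [ 0.5142 -0.2496  0.2321] yaw 20.75 F [-4.4  2.2 11.9] M [ 0.18  1.27 -0.08] w 0.0133
offset mm [-0.6 -0.4  6.1] rot [ 0.22 -0.02  0.25]
offset in target axes [-0.6 -0.3  6.1]
```

Contact at rim height (TCP 0.2325). The moment puts it on the dial's −x side, so I lift slightly, shift about 1.3 mm along tool +x and try again.

>>> apply_moves:
  motion:
    - {"rot": [0.2,0,0],"offset": [0,0,-1.5],"hand": 0}
    - {"rot": [0,0,0],"offset": [1,0,0],"hand": 0}
    - {"rot": [0,0,0],"offset": [0,0,1],"hand": 0}
    - {"rot": [0,0,0],"offset": [0,0,1.2],"hand": 0}
    - {"rot": [0,0,0],"offset": [0,0,1.2],"hand": 0}

```text
time: 10.45
position: [0.5158, -0.2493, 0.2328]
ee_rot: [[0.935, 0.354, 0.001], [0.354, -0.935, -0.002], [0.001, 0.002, -1.0]]
force: [-6.2, 2.2, 14.3]
grip_width: 0.0131
```

```bash
python3 d.py .5135 -.2495 .226 20.5
```

```text
t 10.45 pos [ 0.5158 -0.2493  0.2328] yaw 20.75 F [-6.2  2.2 14.3] M [ 0.37  1.24 -0.07] w 0.0131
offset mm [-2.2 -0.6  6.8] rot [ 0.14 -0.03  0.25]
offset in target axes [-2.2 -0.6  6.8]
```

```bash
python3 - <<'E'
from crop import *
import pickle
t,s=cam("top"),cam("side")
pickle.dump({"top":t,"side":s,"st":robot.get_state()},open("c4.pkl","wb"))
for c in(s,t): c["frame"]=(255*(c["frame"]/255.)**.5).astype(np.uint8)
cv2.imwrite("pics/p4.png",np.hstack([cv2.resize(tile(s,241,236,46,46,13),(500,500)),tile(t,343,204,30,50,10)]))
E
```

```text
(no output)
```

View pics/p4.png

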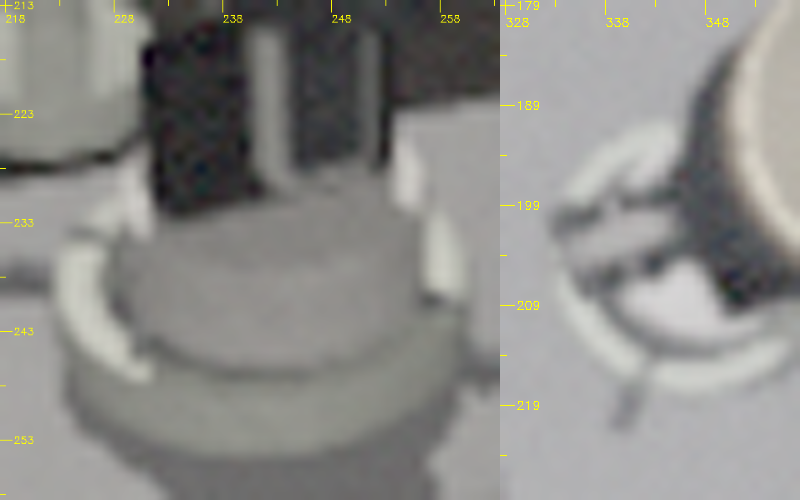

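Both views show the dial about 2–3 mm too far in +x, with the gap open on the collar's −x side, and −y is also likely off because the grip offset lies along the bar. Lift, move to TCP (0.5127, −0.2481), then press lightly.

>>> apply_moves:
  motion:
    - {"rot": [0.1,0,0],"offset": [0,0,-2],"hand": 0}
    - {"rot": [0,0,0],"offset": [-1.2,-1,0],"hand": 0}
    - {"rot": [0,0,0],"offset": [-1,-1,0],"hand": 0}
    - {"rot": [0,0,0],"offset": [0,0,0],"hand": 0}

```text
time: 10.88
position: [0.5128, -0.2481, 0.2342]
ee_rot: [[0.935, 0.354, 0.001], [0.354, -0.935, -0.0], [0.001, 0.0, -1.0]]
force: [0.1, -0.9, -2.0]
grip_width: 0.0133
```

```bash
python3 d.py .5127 -.2481 .232 20.5
```

```text
t 10.88 pos [ 0.5128 -0.2481  0.2342] yaw 20.75 F [ 0.1 -0.9 -2. ] M [-0.    0.01  0.05] w 0.0133
offset mm [-0.1  0.   2.2] rot [ 0.03 -0.05  0.25]
offset in target axes [-0.1  0.   2.2]
```

>>> apply_moves:
  motion:
    - {"rot": [0,0,0],"offset": [0,0,1],"hand": 0}
    - {"rot": [0,0,0],"offset": [0,0,1.2],"hand": 0}
    - {"rot": [0,0,0],"offset": [0,0,1.2],"hand": 0}
    - {"rot": [0,0,0],"offset": [0,0,1.2],"hand": 0}

```text
time: 11.22
position: [0.5122, -0.2479, 0.228]
ee_rot: [[0.935, 0.354, -0.0], [0.354, -0.935, 0.001], [0.0, -0.001, -1.0]]
force: [0.6, -0.7, -1.3]
grip_width: 0.0136
```

```bash
python3 d.py .5127 -.2481 .226 20.5
```

```text
t 11.22 pos [ 0.5122 -0.2479  0.228 ] yaw 20.74 F [ 0.6 -0.7 -1.3] M [ 0.   -0.02 -0.01] w 0.0136
offset mm [0.4 0.3 2. ] rot [-0.05 -0.01  0.24]
offset in target axes [0.4 0.3 2. ]
```

It is in the well: z 0.228 with no force. Continuing down in small steps to the tang.

>>> apply_moves:
  motion:
    - {"rot": [0,0,0],"offset": [0,0,1],"hand": 0}
    - {"rot": [0,0,0],"offset": [0,0,1],"hand": 0}
    - {"rot": [0,0,0],"offset": [0,0,1.2],"hand": 0}

```text
time: 11.47
position: [0.5121, -0.248, 0.2241]
ee_rot: [[0.935, 0.354, -0.001], [0.354, -0.935, 0.001], [-0.0, -0.001, -1.0]]
force: [0.2, 0.2, -0.6]
grip_width: 0.0134
```

```bash
python3 d.py .5127 -.2481 .220 20.5
```

```text
t 11.47 pos [ 0.5121 -0.248   0.2241] yaw 20.74 F [ 0.2  0.2 -0.6] M [-0.12 -0.06 -0.01] w 0.0134
offset mm [0.5 0.3 4.1] rot [-0.08  0.    0.24]
offset in target axes [0.5 0.3 4.1]
```

>>> apply_moves:
  motion:
    - {"rot": [0,0,0],"offset": [0,0,1],"hand": 0}
    - {"rot": [0,0,0],"offset": [0,0,1.2],"hand": 0}
    - {"rot": [0,0,0],"offset": [0,0,1.2],"hand": 0}

```text
time: 11.72
position: [0.5122, -0.2481, 0.2203]
ee_rot: [[0.935, 0.354, -0.0], [0.354, -0.935, 0.001], [0.0, -0.001, -1.0]]
force: [-0.6, 0.3, -0.3]
grip_width: 0.0135
```

```bash
python3 d.py .5127 -.2481 .219 20.5
```

```text
t 11.72 pos [ 0.5122 -0.2481  0.2203] yaw 20.73 F [-0.6  0.3 -0.3] M [0.01 0.05 0.01] w 0.0135
offset mm [0.4 0.1 1.3] rot [-0.07 -0.01  0.23]
offset in target axes [0.4 0.1 1.3]
```

>>> apply_moves:
  motion:
    - {"rot": [0,0,0],"offset": [0,0,0.8],"hand": 0}
    - {"rot": [0,0,0],"offset": [0,0,0.8],"hand": 0}
    - {"rot": [0,0,0],"offset": [0,0,0.8],"hand": 0}

```text
time: 11.97
position: [0.5123, -0.2481, 0.2192]
ee_rot: [[0.935, 0.354, -0.001], [0.354, -0.935, 0.0], [-0.001, -0.0, -1.0]]
force: [-3.1, 0.8, 7.5]
grip_width: 0.013
```

```bash
python3 d.py .5127 -.2481 .219 20.5
```

```text
t 11.97 pos [ 0.5123 -0.2481  0.2192] yaw 20.73 F [-3.1  0.8  7.5] M [0.17 0.67 0.01] w 0.013
offset mm [0.4 0.1 0.2] rot [-0.02  0.03  0.23]
offset in target axes [0.4 0.1 0.2]
```

It is home: floor contact at TCP z 0.2192 (predicted 0.219) with 7.5 N. Now winding clockwise (+ about tool z) around the dial axis, which lies 5 mm in −x of the TCP.

>>> apply_moves:
  motion:
    - {"rot": [0,0,0],"offset": [0,0,0],"hand": 0}
    - {"rot": [0,0,0],"offset": [0,0,0],"hand": 0}
    - {"rot": [0,0,3],"offset": [0,0.25,0],"hand": 0}
    - {"rot": [0,0,4],"offset": [0,0.35,0],"hand": 0}

```text
time: 12.3
position: [0.5125, -0.2485, 0.2192]
ee_rot: [[0.972, 0.236, -0.0], [0.236, -0.972, 0.0], [-0.0, -0.0, -1.0]]
force: [-0.3, -0.6, -0.7]
grip_width: 0.0131
```

```bash
python3 d.py .5127 -.2481 .219 -21.4
```

```text
t 12.3 pos [ 0.5125 -0.2485  0.2192] yaw 13.62 F [-0.3 -0.6 -0.7] M [-0.03 -0.1  -0.  ] w 0.0131
offset mm [ 0.3 -0.3  0.2] rot [-2.000e-02  2.000e-02  3.502e+01]
offset in target axes [ 0.  -0.4  0.2]
```

>>> apply_moves:
  motion:
    - {"rot": [0,0,4],"offset": [0,0.35,0],"hand": 0}
    - {"rot": [0,0,4],"offset": [0,0.35,0],"hand": 0}

```text
time: 12.47
position: [0.5127, -0.2491, 0.2192]
ee_rot: [[0.996, 0.092, -0.0], [0.092, -0.996, 0.001], [-0.0, -0.001, -1.0]]
force: [-1.0, -0.0, 1.5]
grip_width: 0.0134
```

```bash
python3 d.py .5127 -.2481 .219 -21.4
```

```text
t 12.47 pos [ 0.5127 -0.2491  0.2192] yaw 5.25 F [-1.  -0.   1.5] M [0.08 0.18 0.1 ] w 0.0134
offset mm [ 0.1 -1.   0.2] rot [-3.000e-02  2.000e-02  2.665e+01]
offset in target axes [-0.4 -0.9  0.2]
```

Resisting moment is about 0.1 N·m, so the spindle is turning. Continuing.

>>> apply_moves:
  motion:
    - {"rot": [0,0,4],"offset": [0,0.35,0],"hand": 0}
    - {"rot": [0,0,4],"offset": [0,0.35,0],"hand": 0}
    - {"rot": [0,0,4],"offset": [0,0.35,0],"hand": 0}
    - {"rot": [0,0,3],"offset": [0,0.3,0],"hand": 0}

```text
time: 12.8
position: [0.5127, -0.2503, 0.2192]
ee_rot: [[0.983, -0.182, -0.0], [-0.182, -0.983, 0.001], [-0.001, -0.0, -1.0]]
force: [0.0, 0.4, -0.0]
grip_width: 0.013
```

```bash
python3 d.py .5127 -.2481 .219 -21.4
```

```text
t 12.8 pos [ 0.5127 -0.2503  0.2192] yaw -10.51 F [ 0.   0.4 -0. ] M [0.04 0.15 0.11] w 0.013
offset mm [-0.4 -2.2  0.2] rot [-0.02  0.03 10.89]
offset in target axes [-0.8 -2.1  0.2]
```

>>> apply_moves:
  motion:
    - {"rot": [0,0,2.5],"offset": [0,0.2,0],"hand": 0}
    - {"rot": [0,0,2],"offset": [0,0.2,0],"hand": 0}

```text
time: 12.97
position: [0.5126, -0.2506, 0.2192]
ee_rot: [[0.965, -0.264, -0.001], [-0.264, -0.965, 0.0], [-0.001, -0.0, -1.0]]
force: [0.3, 0.2, 0.6]
grip_width: 0.0133
```

```bash
python3 d.py .5127 -.2481 .219 -21.4
```

```text
t 12.97 pos [ 0.5126 -0.2506  0.2192] yaw -15.28 F [0.3 0.2 0.6] M [0.01 0.09 0.09] w 0.0133
offset mm [-0.6 -2.5  0.2] rot [-0.01  0.04  6.12]
offset in target axes [-0.8 -2.4  0.2]
```

>>> apply_moves:
  motion:
    - {"rot": [0,0,1.5],"offset": [0,0.15,0],"hand": 0}
    - {"rot": [0,0,1],"offset": [0,0.1,0],"hand": 0}

```text
time: 13.13
position: [0.5125, -0.2508, 0.2192]
ee_rot: [[0.951, -0.308, -0.001], [-0.308, -0.951, 0.0], [-0.001, 0.0, -1.0]]
force: [-0.4, -0.3, 0.2]
grip_width: 0.0133
```

```bash
python3 d.py .5127 -.2481 .219 -21.4
```

```text
t 13.13 pos [ 0.5125 -0.2508  0.2192] yaw -17.93 F [-0.4 -0.3  0.2] M [-0.01  0.1   0.06] w 0.0133
offset mm [-0.7 -2.6  0.2] rot [0.01 0.04 3.47]
offset in target axes [-0.8 -2.6  0.2]
```

>>> apply_moves:
  motion:
    - {"rot": [0,0,1],"offset": [0,0.1,0],"hand": 0}
    - {"rot": [0,0,1],"offset": [0,0.1,0],"hand": 0}

```text
time: 13.3
position: [0.5125, -0.251, 0.2192]
ee_rot: [[0.939, -0.343, -0.001], [-0.343, -0.939, 0.0], [-0.001, 0.0, -1.0]]
force: [-0.7, -0.1, -0.2]
grip_width: 0.0136
```

```bash
python3 d.py .5127 -.2481 .219 -21.4
```

```text
t 13.3 pos [ 0.5125 -0.251   0.2192] yaw -20.04 F [-0.7 -0.1 -0.2] M [0.04 0.15 0.11] w 0.0136
offset mm [-0.8 -2.8  0.2] rot [0.01 0.04 1.36]
offset in target axes [-0.9 -2.7  0.2]
```

>>> apply_moves:
  motion:
    - {"rot": [0,0,1],"offset": [0,0.1,0],"hand": 0}
    - {"rot": [0,0,0.8],"offset": [0,0.1,0],"hand": 0}

```text
time: 13.47
position: [0.5125, -0.2511, 0.2192]
ee_rot: [[0.927, -0.374, -0.001], [-0.374, -0.927, 0.0], [-0.001, 0.0, -1.0]]
force: [-0.6, 0.5, -0.0]
grip_width: 0.0132
```

```bash
python3 d.py .5127 -.2481 .219 -21.4
```

```text
t 13.47 pos [ 0.5125 -0.2511  0.2192] yaw -21.99 F [-0.6  0.5 -0. ] M [0.02 0.09 0.12] w 0.0132
offset mm [-0.9 -2.8  0.2] rot [ 0.01  0.04 -0.59]
offset in target axes [-0.9 -2.9  0.2]
```

>>> apply_moves:
  motion:
    - {"rot": [0,0,0.8],"offset": [0,0.07,0],"hand": 0}
    - {"rot": [0,0,0.8],"offset": [0,0.07,0],"hand": 0}

```text
time: 13.63
position: [0.5124, -0.2512, 0.2192]
ee_rot: [[0.915, -0.403, -0.001], [-0.403, -0.915, 0.0], [-0.001, 0.0, -1.0]]
force: [0.3, 0.8, 0.4]
grip_width: 0.0132
```

```bash
python3 d.py .5127 -.2481 .219 -21.4
```

```text
t 13.63 pos [ 0.5124 -0.2512  0.2192] yaw -23.75 F [0.3 0.8 0.4] M [0.08 0.14 0.05] w 0.0132
offset mm [-1.  -3.   0.2] rot [ 0.01  0.04 -2.35]
offset in target axes [-0.8 -3.   0.2]
```

>>> apply_moves:
  motion:
    - {"rot": [0,0,0.8],"offset": [0,0.07,0],"hand": 0}
    - {"rot": [0,0,0.6],"offset": [0,0.05,0],"hand": 0}

```text
time: 13.8
position: [0.5124, -0.2513, 0.2192]
ee_rot: [[0.904, -0.428, -0.001], [-0.428, -0.904, 0.0], [-0.001, 0.0, -1.0]]
force: [-0.3, 0.5, 0.1]
grip_width: 0.0133
```

```bash
python3 d.py .5127 -.2481 .219 -21.4
```

```text
t 13.8 pos [ 0.5124 -0.2513  0.2192] yaw -25.31 F [-0.3  0.5  0.1] M [0.01 0.05 0.07] w 0.0133
offset mm [-1.1 -3.   0.2] rot [ 0.    0.04 -3.91]
offset in target axes [-0.9 -3.1  0.2]
```

The stop should be close, but the moment is still only about 0.07–0.1 N·m. Checking the bar angle against the marks in the picture.

```bash
python3 - <<'E'
from crop import *
import pickle
t,s=cam("top"),cam("side")
pickle.dump({"top":t,"side":s,"st":robot.get_state()},open("c5.pkl","wb"))
for c in(s,t): c["frame"]=(255*(c["frame"]/255.)**.5).astype(np.uint8)
cv2.imwrite("pics/p5.png",np.hstack([cv2.resize(tile(s,243,236,50,50,10),(500,500)),tile(t,345,204,30,50,10)]))
for a in(-19,-21.4,-25.3):
    e=np.array([np.cos(np.radians(a)),np.sin(np.radians(a)),0]);n=np.array([-e[1],e[0],0]);c=np.array([.508-.0022,-.2499-.001,.212])
    P=[proj(s,c+k*.024*e-.007*n) for k in(-1,1)];print(a,[((q-[217.5,210.5])*10).round() for q in P])
E
```

```text
-19 [array([119., 248.]), array([340., 283.])]
-21.4 [array([119., 245.]), array([337., 285.])]
-25.3 [array([120., 240.]), array([332., 290.])]
```

View pics/p5.png

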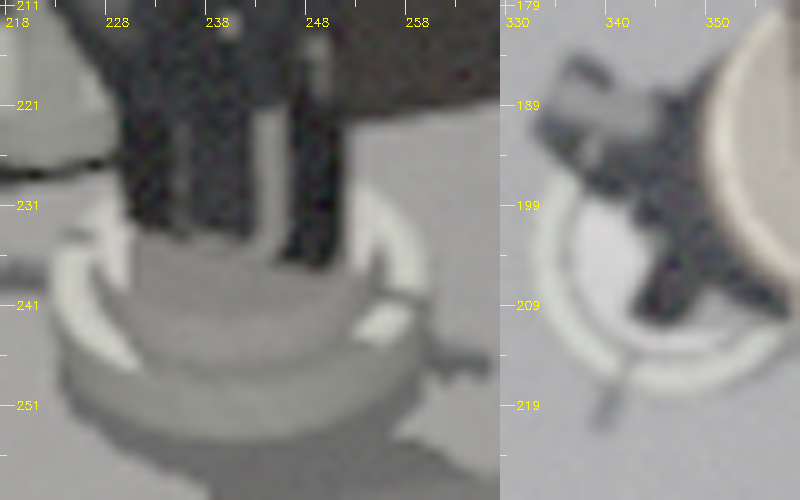

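The bar's lower edge reads about −20 to −21°, and the dial sits fully inside the collar. The tool yaw is −25°, where the slot play allows about 3.4°. Small steps further to feel the stop.

>>> apply_moves:
  motion:
    - {"rot": [0,0,0.6],"offset": [0,0.05,0],"hand": 0}
    - {"rot": [0,0,0.6],"offset": [0,0.05,0],"hand": 0}

```text
time: 14.07
position: [0.5123, -0.2514, 0.2192]
ee_rot: [[0.895, -0.446, -0.001], [-0.446, -0.895, 0.0], [-0.001, 0.0, -1.0]]
force: [-0.8, 0.2, 0.1]
grip_width: 0.0131
```

```bash
python3 d.py .5127 -.2481 .219 -21.4
```

```text
t 14.07 pos [ 0.5123 -0.2514  0.2192] yaw -26.52 F [-0.8  0.2  0.1] M [0.04 0.1  0.19] w 0.0131
offset mm [-1.1 -3.1  0.2] rot [ 0.01  0.04 -5.12]
offset in target axes [-0.8 -3.2  0.2]
```

Moment jumped to 0.19 N·m, so the stop is felt. I stop turning, relax slightly and open.

>>> apply_moves:
  motion:
    - {"rot": [0,0,-0.3],"offset": [0,0,0],"hand": 0}
    - {"rot": [0,0,0],"offset": [0,0,0],"hand": 0.2}
    - {"rot": [0,0,0],"offset": [0,0,0],"hand": 0.3}
    - {"rot": [0,0,0],"offset": [0,0,0],"hand": 0.4}
    - {"rot": [0,0,0],"offset": [0,0,0],"hand": 0.4}

```text
time: 14.48
position: [0.5127, -0.2514, 0.2192]
ee_rot: [[0.897, -0.442, 0.0], [-0.442, -0.897, 0.0], [0.0, -0.0, -1.0]]
force: [-0.8, -0.5, -0.5]
grip_width: 0.034
```

```bash
python3 d.py .5127 -.2481 .219 -21.4
```

```text
t 14.48 pos [ 0.5127 -0.2514  0.2192] yaw -26.25 F [-0.8 -0.5 -0.5] M [-0.03 -0.   -0.04] w 0.034
offset mm [-1.5 -3.   0.2] rot [-0.01 -0.01 -4.85]
offset in target axes [-1.2 -3.1  0.2]
```

Raise clear, then move away (toward −y) so the top camera sees the dial.

>>> apply_moves:
  motion:
    - {"rot": [0,0,0],"offset": [0,0,-10],"hand": 0.4}
    - {"rot": [0,0,0],"offset": [0,0,-30],"hand": 0.4}
    - {"rot": [0,0,0],"offset": [0,0,-35],"hand": 0.4}
    - {"rot": [0,0,0],"offset": [0,0,-35],"hand": 0.4}
    - {"rot": [0,0,0],"offset": [10,30,0],"hand": 0.4}
    - {"rot": [0,0,0],"offset": [10,35,0],"hand": 0.4}
    - {"rot": [0,0,0],"offset": [10,35,0],"hand": 0.4}
    - {"rot": [0,0,0],"offset": [10,35,0],"hand": 0.4}
    - {"rot": [0,0,0],"offset": [10,35,0],"hand": 0.4}
    - {"rot": [0,0,0],"offset": [10,35,0],"hand": 0.4}
    - {"rot": [0,0,0],"offset": [10,30,0],"hand": 0.4}
    - {"rot": [0,0,0],"offset": [0,0,0],"hand": 0.4}

```text
time: 15.48
position: [0.4742, -0.4994, 0.3461]
ee_rot: [[0.902, -0.431, 0.008], [-0.431, -0.902, -0.006], [0.01, 0.002, -1.0]]
force: [-1.6, -1.5, -0.5]
grip_width: 0.0343
```

```bash
python3 - <<'E'
from crop import *
import pickle
t,s=cam("top"),cam("side")
pickle.dump({"top":t,"side":s,"st":robot.get_state()},open("c6.pkl","wb"))
print(robot.get_state()["position"])
cv2.imwrite("pics/f1.png",np.hstack([tile(t,347,204,40,44,10),tile(s,243,238,40,44,10)]))
E
```

```text
[ 0.47733383 -0.49313423  0.34665239]
```

View pics/f1.png

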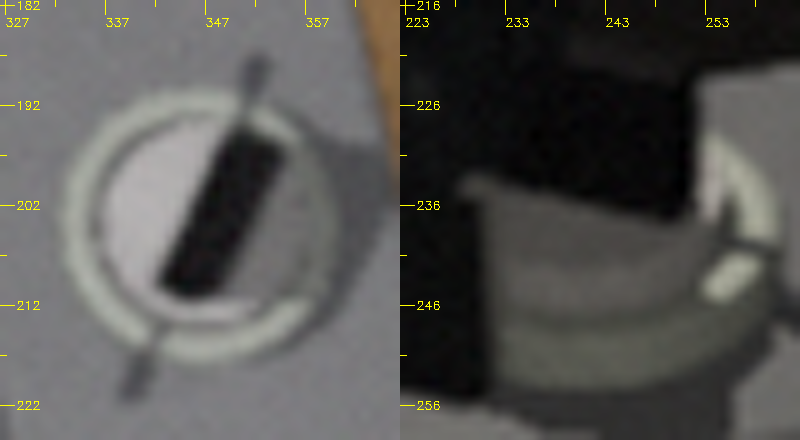

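```bash
python3 - <<'E'
from h import *
import pickle
t=pickle.load(open("c6.pkl","rb"))["top"]
r=lambda x,y,z:ray(t,326.5+x/10,181.5+y/10,z)[:2]
def ang(a,b,z):
    v=r(*a,z)-r(*b,z);return np.degrees(np.arctan2(v[1],v[0]))
print("marks",ang((257,68),(135,390),.204),"bar edges",ang((235,130),(160,285),.248),ang((285,150),(220,290),.248))
# bar top blob by threshold
f=cv2.cvtColor(t["frame"],6)[190:214,338:358];m=(f<45).astype(np.uint8)
n,l,st,c=cv2.connectedComponentsWithStats(m);k=1+np.argmax(st[1:,4]);ys,xs=np.where(l==k)
P=np.array([ray(t,338+x,190+y,.248)[:2] for x,y in zip(xs,ys)]);w,v=np.linalg.eigh(np.cov(P.T));d=v[:,1]*np.sign(v[0,1])
print("blob",st[k],P.mean(0),np.degrees(np.arctan2(d[1],d[0])), "extent",np.ptp(P@v[:,1]))
for z in(.248,.256):print("centre at z",z,r(222,212,z))
E
```

```text
marks -20.740905518568045 bar edges -25.681454670628163 -24.882381024048804
blob [ 6  6 11 15 82] [ 0.50832918 -0.24517013] -26.656021784135568 extent 0.04558401814568791
centre at z 0.248 [ 0.5092064  -0.24473989]
centre at z 0.256 [ 0.50828489 -0.24294901]
```

Final checks agree. Floor contact was 13.3 mm below rim contact, so the dial is home. The bar reads about −25.5° against marks at about −21°, roughly 4.5° past and inside the 7° limit. The tool is clear, so I am handing in.

```bash
python3 -c "
from rig import robot
print(robot.sign_off())"
```

```text
the job is handed in; nothing more can be done
None
```

The dial is back on the grinder, fully home over the spindle and wound clockwise to the stop. It is released with the arm clear, and I handed the job in at about 15.6 s of the 72 s allowed. No verdict was reported.

**How it went**
- **Grasp:** the first grasp climbed the bar, caught only its top 11 mm and slid the dial about 11 mm on the bench. I regripped lower, but about 5 mm off-centre along the bar, and allowed for that from then on.
- **Insertion:** the first two tries touched the collar rim, with a highest reading of about 14 N. After a shift of about 3 mm the dial dropped straight in over the tang.
- **Winding:** I turned it about 47° clockwise at roughly 0.1 N·m and stopped when the moment jumped to 0.19 N·m. That is close to the 0.2 N·m that loads the tang with about 30 N.

**Last checks**
- **Home:** floor contact came at tool height 0.2192 m (0.219 predicted), 13.3 mm below rim contact. The last picture shows the skirt down inside the collar.
- **Angle:** the bar reads 4–5.5° clockwise of the marks. That is inside the 7° limit but, at the centre of the readings, a little over the 4° of play stated. Readings disagreed: an earlier side view gave about −20° for the bar, and the last top view about −25.5°, against marks at about −21°.
- **Position:** a rough image estimate put the bar centre about 4 mm off the well's axis. I put this down to the bar's dark side face being counted, because a dial that is home has only 1.5 mm of clearance.
- **Other things on the bench:** I did not re-measure them. I steered clear of them and saw no unexplained forces.

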